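Open the touch-latch curing box and take out the red casting

ROBOT

A 6-joint arm with a two-finger parallel gripper is mounted at the origin on the work surface. World frame = base frame: x ahead of the robot, y to its left, z up, the work surface at z = 0. Lengths are in m, angles in rad, forces in N, time in s.
With the tool pointing down it reaches from about 0.35 to 0.775 m from the base axis. Payload 7.3 kg.
Tool frame: the origin (TCP) lies on the centre line of the jaws, within the pads' length; the fingertips stand 17 mm ahead of it and the grasp point (between the pads) lies 2 mm behind it (robot.tcp_to_tips is the distance from the TCP to the fingertips, in m); z points along the fingers, y is the line along which they close (so a half turn about z gives the same grasp; the last joint's range is limited). The gripper opens to 92 mm and grips with 3 to 60 N. Pads are 19 mm wide; open, the fingers measure 130 mm over their backs; the gripper's body (75 mm by 190 mm) begins 47 mm behind the grasp point.
Start: joints at [-1.395, 0.342, 1.524, -0, 1.275, -0.146], TCP at [0.166, -0.498, 0.216] pointing down, gripper open.
Joint ranges: [-2.53, 2.53], [-0.77, 2.02], [0.04, 2.7], [-1, 4.14], [0.28, 2.66], [-3.11, 3.11]. Speed limits (rad/s): [2.57, 2.57, 3.14, 3.14, 3.14, 3.14].

INTERFACE

Orientations are given as [roll, pitch, yaw] about the fixed x, y, z axes, in that order (R = Rz(yaw) Ry(pitch) Rx(roll)).
In Python, from cell import robot gives the robot as it stands. The module is installed in compiled form; this text tells all that it offers.
- The arm moves only by the tool carry_out, never from a script. Its argument "commands" is a list of rows, each a list of 3 entries, a list of its own where there are three numbers: the shift along the tool's x, y, z in m, then the turn about the tool's z in rad, then the opening, from 0 (shut) to 1 (fully open). In form: [[[dx, dy, dz], yaw, claw], ...]. A call has 1 to 20 rows; each row shifts and turns the commanded pose from where the row before left it, along the tool's axes as they then stand; what a row does not reach is not made up. A row lasts 1/8 s, in which the tool goes at most 62.5 mm and 10.7 degrees, less where a joint would pass 70% of its speed; a pose out of reach is approached as far as the arm can. A call is refused whole if a number of a shift passes 0.0625 or a number of a turn 0.188, either way. A call with a gripper value outside its range is refused whole. The fingers move at their own pace and stop on an object; "newtons" is the grip in N (left out, the last holds). Time passes only in rows, so rows that do not move let the fingers close. It gives the time, the measured TCP pose, the force, the opening and the grip force at its end, in the units of the state.
- robot.observe(): the state, without advancing time (a new reading comes with each control period).
- robot.read_camera(name): name is "scene" or "side" or "wrist"; returns a dict with "pixels" (480x640x3 uint8, red, green, blue), "fx", "fy", "cx", "cy" (pixels), "view" (4x4, takes a point from world to camera coordinates); the wrist camera has in their place "T_tool_cam" (4x4, takes a point from camera to tool coordinates, whose origin is the TCP and whose axes are the flange's). Camera axes: x right, y up, looking along -z (the intrinsics and any distortion apply to the point x, -y, -z); pixel columns grow to the right and rows downward; lengths in m; the calibration is good to about 2 mm. A picture is of the moment at which its call begins: read the wrist's pose just before it. There is no depth.
- robot.hand_in(): hands the job in; it is judged then, once.
Trained networks look in a picture, given as the dict that the camera call returned (one of the last four; its "shot" number tells which), for a name from the list of things; names that differ only in an ending like _2 or _b are one class to them, and where a whole thing is asked for, a point or a joint stands for the part that bears it (a point fixed in the world has none). Each returns a list of dicts, best first, with "p" (0 to 1); they miss things now and then, are a little off and sometimes report something else, mostly with a low value. They report only what shows in the picture. A call takes as long as a camera call. They do not tell look-alikes from the thing itself.
- robot.find_in(picture, name): "at" ([column, row] in pixels, amid what is visible of it).
- robot.tip_of(picture, name): "at" ([column, row] in pixels: a listed point, or the origin of a listed thing).
The state is a dict: "time": time; "qpos": joint angles; "qvel": joint speeds; "joint_efforts": joint torques, N m; "tool_pos": TCP position; "tool_rot": TCP orientation; "contact_force": force on the tool from outside, world axes, zero at the start; "torque": the same for the moment, N m; "opening": finger opening in m; "grip_force": force on a finger pad.
Only numpy, scipy, OpenCV 4.12 (cv2) and the standard library are available. Lean on these libraries where they do the work, as an engineer would, in place of code of your own. Each camera call takes 0.05 s, during which the arm holds its last target. There are 200 camera calls.

TASK

The curing is finished: press the orange pad on the curing box's lid just until the touch latch lets go, without forcing it, then get out of the way and let the lid spring all the way up by itself, and do not touch the lid again. Then take the red drawer pull out and set it down flat, right way up, inside the wooden tray and let go of it; do not drop it. Leave the blue pull in the box where it is and do not disturb the other things on the table.

Things in the scene. Friction and masses are not known exactly. Their poses are not given: they have to be found in the camera images.
- curing_box: White curing box fixed to the table, 200 mm (its x) by 240 mm (its y); origin at the centre of its underside, x points from its front (latch side, nearest the robot) to its hinge side, z up. Walls 6 mm thick, 60 mm high; inner floor 22 mm above the table. The latch, behind a 40 mm high partition, fills the inside from the front wall to 52 mm in front of the centre; the rest holds the two pulls.
- lid (a joint): Angle of the box's lid (rad): 0 latched shut, positive opening upward, 1.75 fully open, slightly negative while pressed in. Once the latch has let go the lid follows the finger up and, unhindered, swings fully open by itself in about 4 s (front edge rising at roughly 0.1 m/s) and stays open. Let go too early it comes back to 0 and can be pressed again.
- lid_hinge (a point): Middle of the lid's hinge line, 95 mm behind the box's centre, 72 mm above the table. The lid is an amber plate in a grey frame, 8 mm thick, 185 mm from hinge to front edge, 220 mm wide, its top 76 mm above the table when shut.
- press_pad (a point): Centre of the top of the orange pad (46 by 34 mm) near the lid's front edge, the place to press; 70 mm in front of the box's centre, 78 mm above the table when shut. It moves with the lid.
- latch (a point): Touch latch inside the front of the box, under the pad. Pressed, the pad first sinks 1 to 17 mm (unseen, differs each time) against 2 to 3 N; then the force climbs and 1.5 mm farther, at about 10 to 11 N, the latch lets go for good, while the pad stays down as long as it is held. Beyond that it takes 4 to 5 N more per mm, and a hard stop follows; more than 20 N breaks the latch.
- red_pull: Red cast-resin drawer pull lying flat, 64 mm long (its x), 26 mm wide (its y) with half-round ends, 24 mm high, about 35 g; origin at the centre of its underside, z up; its top has a white stripe and two dark dots. It lies in the box on the inner floor, on either side.
- blue_pull: Blue drawer pull of the same shape, on the other side of the box, about 100 mm from the red one; stays there.
- tray: Shallow light-wood tray with a cork floor, fixed to the table, 130 by 130 mm outside, walls 5 mm thick and 16 mm high, floor 5 mm above the table; origin at the centre of its underside. Box and tray may change sides.
- mixing_cup: Open white paper cup with a stick in it, 72 mm across, 85 mm high (stick to 140 mm); origin at the centre of its underside.
- spare_cup: Open brown paper cup, 72 mm across, 85 mm high; origin at the centre of its underside.
- blue_dye: Small blue dye bottle, 36 mm across, 70 mm high; origin at the centre of its underside.
- amber_dye: Small amber dye bottle, 36 mm across, 75 mm high; origin at the centre of its underside.
- pigment_jar: Clear jar with a blue cap, 52 mm across, 50 mm high; origin at the centre of its underside.
- stick_bundle: Bundle of wooden stirring sticks, 150 by 60 by 12 mm, along its x; origin at the centre of its underside.
- mould: White casting mould with red and blue castings, 120 by 85 by 14 mm; origin at the centre of its underside.
There are look-alikes about, which are no part of the job. What is shaped like the tray but turquoise is not meant.

How it is judged:
On the way, in this order (a step that is already met when the one before it is completed fails the run):
1. the latch is pressed free and the lid has swung up by itself to at least 1.5 rad, with the robot off it (value of joint lid above 1.5 rad and not (contact force between any of the fingers, the arm and lid above 0.2 N)), for 0.2 s.
2. the red pull is lifted out of the box, clear of its rim (height (world z) of red_pull above 0.065 m), for 0.1 s.
At the end, for the whole second after the job is handed in: The lid stands open (over 1.5 rad); the red pull rests flat (within 0.12 rad, right way up) on the tray's floor with its centre within 48 mm of the tray's centre along each of the tray's axes, released and still; the blue pull is within 15 mm of where it was (value of joint lid above 1.5 rad and z of red_pull in the frame of tray between 0.002 and 0.009 m and angle between red_pull's own z axis and vertical below 0.12 rad and x of red_pull in the frame of tray between -0.048 and 0.048 m and y of red_pull in the frame of tray between -0.048 and 0.048 m and linear speed of red_pull below 0.02 m/s and distance of blue_pull from where it was at the start of the episode below 0.015 m); the robot touches nothing.
It fails at once if the robot presses on the lid with more than 20 N (contact force between any of the fingers, the arm and lid above 20 N).
It fails at once if the robot touches the lid (over 1 N) once it is open by more than 0.25 rad (value of joint lid above 0.25 rad and contact force between any of the fingers, the arm and lid above 1 N).
It fails at once if the red pull is dropped from more than about 25 mm (linear speed of red_pull above 0.7 m/s and contact force between the fingers and red_pull below 0.05 N).
It fails at once if the blue pull is moved more than 15 mm (distance of blue_pull from where it was at the start of the episode above 0.015 m).
It fails at once if another thing on the table is moved more than 20 mm (distance of any of mixing_cup, spare_cup, blue_dye, amber_dye, pigment_jar, stick_bundle, mould from where it was at the start of the episode above 0.02 m).
It also fails if it takes over 64 s, if anything falls off the work surface, if the arm or the gripper's body presses on something with over 40 N, if the wrist force passes 120 N, or if a joint passes its speed limit or range.

## Working session

There is one attempt and no reset: what is moved stays moved. The work goes in short steps, Python scripts to look and compute and a tool call to move; the robot and the scene stay as the last step left them, time stands still between calls to the robot, and variables do not carry over. Pictures are saved under pics/ and viewed, at most 10 in all, crops included, and the job is handed in when it is done.

Besides the shell and the picture viewer there is one more tool, called by a JSON object that holds its "api" and its "payload". carry_out: Moves the arm, as the interface text tells. Its arguments: {"type":"object","properties":{"commands":{"type":"array"},"newtons":{"type":"number"}},"required":["commands"]}

```bash
mkdir -p pics
cat > h.py <<'E'
import numpy as np, cv2
from cell import robot
from scipy.spatial.transform import Rotation as R
def K(p): return np.array([[p['fx'],0,p['cx']],[0,p['fy'],p['cy']],[0,0,1.]])
def cam(p, s=None):
    """camera-to-world 4x4"""
    if 'view' in p: return np.linalg.inv(np.array(p['view']))
    T=np.eye(4); T[:3,:3]=R.from_euler('xyz',s['tool_rot']).as_matrix(); T[:3,3]=s['tool_pos']
    return T@np.array(p['T_tool_cam'])
def ray(p,uv,s=None):
    C=cam(p,s); d=np.array([(uv[0]-p['cx'])/p['fx'],-(uv[1]-p['cy'])/p['fy'],-1.])
    return C[:3,3],C[:3,:3]@d
def at_z(p,uv,z,s=None):
    o,d=ray(p,uv,s); return o+d*(z-o[2])/d[2]
def proj(p,X,s=None):
    c=np.linalg.inv(cam(p,s))@np.append(X,1); return [p['cx']+p['fx']*c[0]/-c[2],p['cy']-p['fy']*c[1]/-c[2]]
def save(p,n): cv2.imwrite('pics/'+n+'.png',cv2.cvtColor(np.array(p['pixels']),cv2.COLOR_RGB2BGR))
E
python3 - <<'E'
from h import *
print(robot.observe())
Z=dict(press_pad=.078,lid_hinge=.072,tray=0,curing_box=0,red_pull=.022,mixing_cup=0,spare_cup=0,blue_dye=0,amber_dye=0,pigment_jar=0)
for c in ['scene','side']:
    p=robot.read_camera(c); save(p,c); print(c,[k for k in p], cam(p)[:3,3].round(3))
    for n,z in Z.items():
        for d in robot.tip_of(p,n)[:2]: print(n,round(d['p'],2),np.round(d['at']),at_z(p,d['at'],z).round(3))
E
```

```text
{'time': 0.0, 'qpos': array([-1.39502835e+00,  3.42741922e-01,  1.52501103e+00, -3.71841620e-05,
        1.27543591e+00, -1.46004568e-01]), 'qvel': array([ 0.00148282,  0.00065742, -0.00051285,  0.00054771, -0.0005958 ,
        0.0003835 ]), 'joint_efforts': array([-6.98807835e-04, -4.31240594e+01, -2.44225109e+01,  7.16436398e-02,
        5.57876111e-02, -1.11651493e-04]), 'tool_pos': array([ 0.16596123, -0.49761945,  0.21523712]), 'tool_rot': array([-3.14000825e+00, -1.97048320e-04,  3.21783237e-01]), 'contact_force': array([-0.30518736, -0.4184467 ,  0.65802781]), 'torque': array([ 0.01349158,  0.09257657, -0.01452346]), 'grip_force': 0.0, 'opening': 0.092243362154069}
scene ['pixels', 'fx', 'fy', 'cx', 'cy', 'view', 'shot'] [1.056 0.478 0.946]
press_pad 0.94 [284. 209.] [ 0.478 -0.136  0.078]
lid_hinge 0.77 [240. 253.] [ 0.64  -0.127  0.072]
tray 0.86 [533. 274.] [0.218 0.406 0.   ]
tray 0.72 [352. 300.] [0.541 0.12  0.   ]
curing_box 0.86 [270. 246.] [ 0.542 -0.135  0.   ]
red_pull 0.46 [308. 383.] [0.761 0.178 0.022]
mixing_cup 0.93 [232. 167.] [ 0.396 -0.423  0.   ]
spare_cup 
[... 184 characters left out ...]
nt_jar 0.86 [194. 291.] [ 0.75  -0.178  0.   ]
side ['pixels', 'fx', 'fy', 'cx', 'cy', 'view', 'shot'] [-0.183 -0.944  1.092]
press_pad 0.45 [436. 262.] [ 0.69  -0.231  0.078]
lid_hinge 0.74 [394. 254.] [ 0.63  -0.135  0.072]
lid_hinge 0.28 [292. 181.] [0.613 0.325 0.072]
tray 0.96 [241. 256.] [0.337 0.191 0.   ]
tray 0.72 [311. 238.] [0.541 0.131 0.   ]
curing_box 0.81 [368. 286.] [ 0.545 -0.127  0.   ]
mixing_cup 0.61 [402. 383.] [ 0.403 -0.417  0.   ]
spare_cup 0.74 [293. 181.] [0.669 0.411 0.   ]
spare_cup 0.61 [472. 345.] [ 0.615 -0.439  0.   ]
blue_dye 0.58 [356. 203.] [0.757 0.183 0.   ]
amber_dye 0.53 [385. 225.] [0.756 0.038 0.   ]
pigment_jar 0.68 [435. 260.] [ 0.761 -0.169  0.   ]
```

View pics/scene.png

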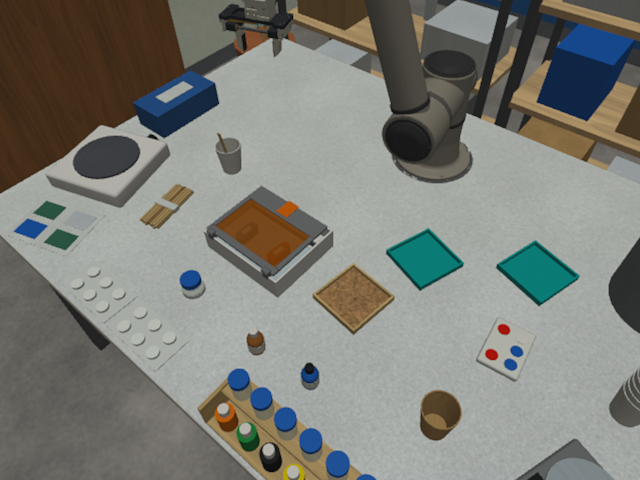

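View pics/side.png

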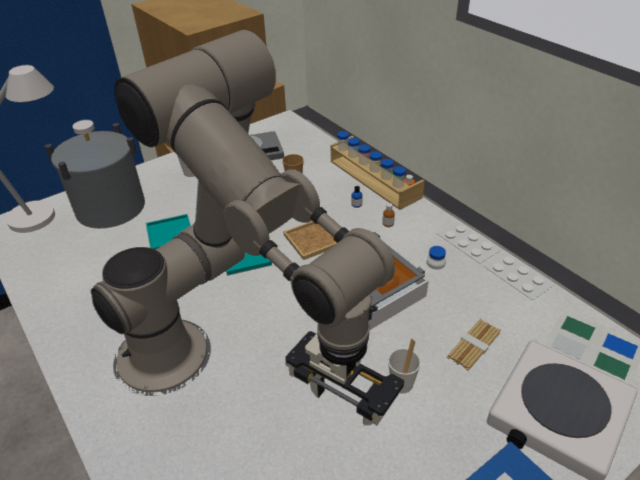

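The wooden tray is at (352,300) in the scene view; the other two trays at (425,258) and (537,272) are turquoise. The shut box is at (270,240), its pad at (288,209) towards the robot, and the pulls show dimly through the lid. Next I move above the pad.

{"api": "carry_out", "payload": {"commands": [[[0,0,-0.01],0.14,0],[[0,0,0],0.14,0],[[0.04,-0.0435,0],0,0],[[0.04,-0.0435,0],0,0],[[0.04,-0.0435,0],0,0],[[0.04,-0.0435,0],0,0],[[0.04,-0.0435,0],0,0],[[0.04,-0.0435,0],0,0],[[0.04,-0.0435,0],0,0],[[0.04,-0.0435,0],0,0],[[0,0,0],0,0]], "newtons": 10}}

```text
time: 2.48
tool_pos: [0.4731, -0.1338, 0.2258]
tool_rot: [-3.141, -0.001, 0.048]
contact_force: [0.6, -0.8, 0.1]
opening: 0.0005
grip_force: 0.0
```

Run:
```python
from h import *
s=robot.observe(); print(s['time'],s['tool_pos'],s['tool_rot'],s['contact_force'],s['opening'])
p=robot.read_camera('wrist'); save(p,'w1')
for n,z in dict(press_pad=.078,lid_hinge=.072,curing_box=0).items():
    for d in robot.tip_of(p,n)[:2]: print(n,round(d['p'],2),np.round(d['at']),at_z(p,d['at'],z,s).round(4))
print(cam(p,s).round(3))
```

```text
2.475 [ 0.47307924 -0.13382903  0.22578962] [-3.14111567e+00 -5.84224976e-04  4.75684387e-02] [ 0.61679691 -0.75787414  0.08804262] 0.0005047692500382531
press_pad 0.7 [325. 222.] [ 0.4744 -0.1315  0.078 ]
lid_hinge 0.55 [336.  24.] [ 0.6412 -0.1327  0.072 ]
curing_box 0.75 [331. 147.] [ 0.5423 -0.1342  0.    ]
curing_box 0.24 [ 96. 140.] [0.5374 0.1242 0.    ]
[[ 0.047  0.968  0.248  0.54 ]
 [-0.999  0.046  0.011 -0.13 ]
 [-0.001 -0.248  0.969  0.395]
 [ 0.     0.     0.     1.   ]]
```

View pics/w1.png

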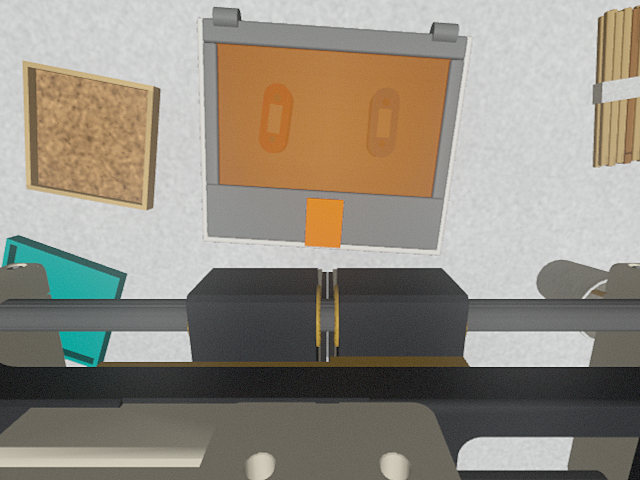

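The pad at (325,222) is almost under the tool. The left pull at (276,118) looks like the red one, and the tray is at left. I descend to just above the pad.

{"api": "carry_out", "payload": {"commands": [[[0.001,0,0.04],0,0],[[0,-0.002,0.04],0,0],[[0,0,0.03],0,0],[[0,0,0.01],0,0],[[0,0,0.007],0,0],[[0,0,0],0,0],[[0,0,0],0,0]]}}

```text
time: 3.55
tool_pos: [0.4727, -0.1353, 0.0998]
tool_rot: [3.141, -0.002, 0.042]
contact_force: [-0.0, 0.0, -0.7]
opening: 0.0005
grip_force: 0.0
```

{"api": "carry_out", "payload": {"commands": [[[0,0,0.001],0,0],[[0,0,0.001],0,0],[[0,0,0.001],0,0],[[0,0,0],0,0]]}}

```text
time: 4.05
tool_pos: [0.4721, -0.1349, 0.0958]
tool_rot: [3.142, 0.0, 0.042]
contact_force: [-0.1, 0.1, -0.3]
opening: 0.0005
grip_force: 0.0
```

{"api": "carry_out", "payload": {"commands": [[[0,0,0.001],0,0],[[0,0,0.001],0,0],[[0,0,0],0,0]]}}

```text
time: 4.42
tool_pos: [0.4721, -0.1349, 0.0938]
tool_rot: [-3.142, 0.0, 0.042]
contact_force: [0.2, -0.2, 0.7]
opening: 0.0006
grip_force: 0.0
```

{"api": "carry_out", "payload": {"commands": [[[0,0,0.001],0,0],[[0,0,0.0005],0,0],[[0,0,0],0,0]]}}

```text
time: 4.8
tool_pos: [0.4721, -0.135, 0.0923]
tool_rot: [3.142, 0.0, 0.042]
contact_force: [-0.3, 0.7, -0.4]
opening: 0.0007
grip_force: 0.0
```

{"api": "carry_out", "payload": {"commands": [[[0,0,0.001],0,0],[[0,0,0.0005],0,0],[[0,0,0],0,0]]}}

```text
time: 5.18
tool_pos: [0.4721, -0.1349, 0.0909]
tool_rot: [3.142, 0.0, 0.042]
contact_force: [1.3, 0.2, -0.3]
opening: 0.0005
grip_force: 0.0
```

Run:
```python
from h import *
s=robot.observe(); print(s['contact_force'],s['tool_pos'],getattr(robot,'tcp_to_tips',None))
p=robot.read_camera('scene')
im=np.array(p['pixels'])[130:290,190:350]
q={'pixels':cv2.resize(im,None,fx=3.7,fy=3.7,interpolation=2)}; save(q,'s2')
print(proj(p,[.4721,-.135,.074]),robot.observe()['contact_force'])
```

```text
[ 1.26416196  0.17530128 -0.29831154] [ 0.47212965 -0.13494733  0.09085734] 0.017
[np.float64(286.36680127503536), np.float64(209.43188131809248)] [-0.09596472  0.27327131 -0.3048151 ]
```

View pics/s2.png

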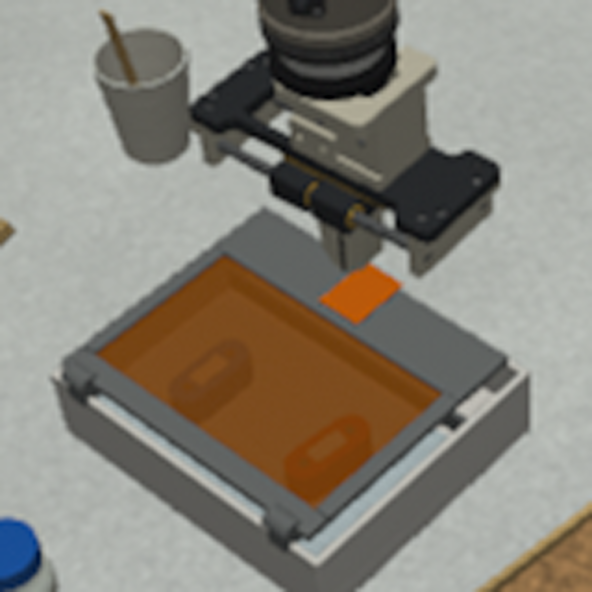

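Run:
```python
from h import *
p=robot.read_camera('scene')
for X in ([.472,-.135,.074],[.472,-.135,.084],[.472,-.135,.094],[.457,-.135,.078],[.491,-.135,.078],[.474,-.109,.078],[.474,-.155,.078],[.447,-.242,.076],[.447,-.022,.076]): print(X,((np.array(proj(p,X))-[190,130])*3.7).round())
```

```text
[0.472, -0.135, 0.074] [357. 294.]
[0.472, -0.135, 0.084] [356. 283.]
[0.472, -0.135, 0.094] [354. 272.]
[0.457, -0.135, 0.078] [371. 277.]
[0.491, -0.135, 0.078] [337. 306.]
[0.474, -0.109, 0.078] [384. 309.]
[0.474, -0.155, 0.078] [332. 278.]
[0.447, -0.242, 0.076] [266. 202.]
[0.447, -0.022, 0.076] [514. 349.]
```

{"api": "carry_out", "payload": {"commands": [[[0,0,0.001],0,0],[[0,0,0.001],0,0],[[0,0,0],0,0]]}}

```text
time: 5.65
tool_pos: [0.4721, -0.1349, 0.0888]
tool_rot: [-3.142, 0.0, 0.042]
contact_force: [-0.3, -0.4, -0.2]
opening: 0.0006
grip_force: 0.0
```

{"api": "carry_out", "payload": {"commands": [[[0,0,0.001],0,0],[[0,0,0.001],0,0],[[0,0,0],0,0]]}}

```text
time: 6.02
tool_pos: [0.4721, -0.135, 0.0868]
tool_rot: [3.142, 0.0, 0.042]
contact_force: [-0.1, 0.4, -0.6]
opening: 0.0009
grip_force: 0.0
```

Run:
```python
from h import *
s=robot.observe()
w=robot.read_camera('wrist'); p=robot.read_camera('scene'); d=robot.read_camera('side')
a=np.array(p['pixels'])[150:250,230:330]; b=np.array(d['pixels'])[200:340,290:450]
a=cv2.resize(a,(400,400),interpolation=2); b=cv2.resize(b,(400,400))
print('tip in wrist',proj(w,[.4721,-.135,.07],s),'side',proj(d,[.472,-.135,.07]), w['fx'])
for n in ['press_pad','lid_hinge']:
    for x in robot.tip_of(w,n)[:1]: print(n,x,at_z(w,x['at'],.077,s))
save({'pixels':np.hstack([a,b])},'c3')
save(w,'w3')
```

```text
tip in wrist [np.float64(327.97038741013455), np.float64(270.3195076243331)] side [np.float64(348.32048506213687), np.float64(280.46281573821295)] 346.45984125310736
press_pad {'at': [319.6, 271.6], 'p': 0.84} [ 0.47367022 -0.13032746  0.077     ]
```

View pics/w3.png

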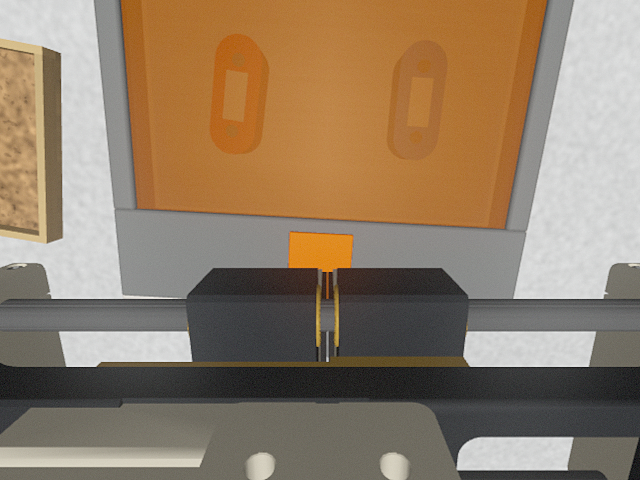

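View pics/c3.png

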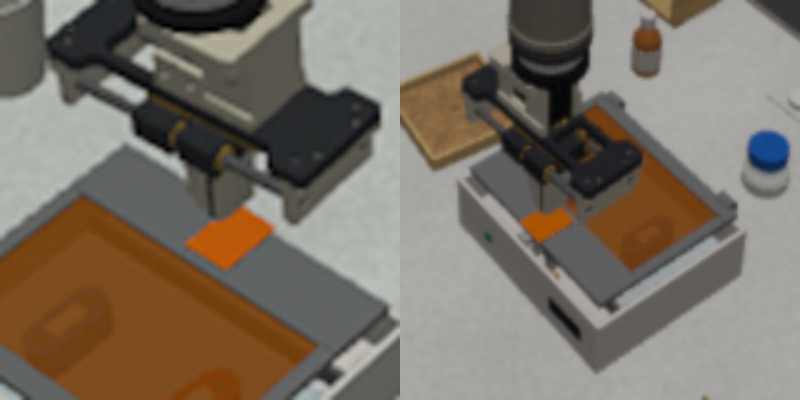

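The finger at (215,200) in the left crop still stands clear above the pad at (230,238), and the side view agrees. The tips are about 10–15 mm higher than nominal. The red pull is the left one. I carry on down by feel.

{"api": "carry_out", "payload": {"commands": [[[0,0,0.001],0,0],[[0,0,0.001],0,0],[[0,0,0.0005],0,0],[[0,0,0],0,0]]}}

```text
time: 6.78
tool_pos: [0.4721, -0.135, 0.0844]
tool_rot: [3.142, 0.0, 0.042]
contact_force: [0.2, -0.6, 0.1]
opening: 0.0006
grip_force: 0.0
```

{"api": "carry_out", "payload": {"commands": [[[0,0,0.001],0,0],[[0,0,0.001],0,0],[[0,0,0],0,0]]}}

```text
time: 7.15
tool_pos: [0.4721, -0.1349, 0.0823]
tool_rot: [-3.142, 0.0, 0.042]
contact_force: [0.6, -0.2, -0.1]
opening: 0.0001
grip_force: 0.0
```

{"api": "carry_out", "payload": {"commands": [[[0,0,0.001],0,0],[[0,0,0.001],0,0],[[0,0,0],0,0]]}}

```text
time: 7.52
tool_pos: [0.4721, -0.1349, 0.0803]
tool_rot: [3.142, 0.0, 0.042]
contact_force: [0.3, 0.2, 0.0]
opening: 0.0002
grip_force: 0.0
```

{"api": "carry_out", "payload": {"commands": [[[0,0,0.001],0,0],[[0,0,0.001],0,0],[[0,0,0.0005],0,0],[[0,0,0],0,0]]}}

```text
time: 8.02
tool_pos: [0.4721, -0.1349, 0.0779]
tool_rot: [3.142, 0.0, 0.042]
contact_force: [-0.1, 0.8, -0.0]
opening: 0.0005
grip_force: 0.0
```

{"api": "carry_out", "payload": {"commands": [[[0,0,0.001],0,0],[[0,0,0.001],0,0],[[0,0,0.0005],0,0],[[0,0,0],0,0]]}}

```text
time: 8.52
tool_pos: [0.4721, -0.135, 0.0754]
tool_rot: [3.142, 0.0, 0.042]
contact_force: [0.4, 0.1, 0.9]
opening: 0.0005
grip_force: 0.0
```

Run:
```python
from h import *
f=[]
p=robot.read_camera('scene'); d=robot.read_camera('side')
for i in range(6):
    f.append(robot.observe()['contact_force']); robot.read_camera('side')
print(np.mean(f,0),robot.observe()['tool_pos'],robot.observe()['qpos'])
a=np.array(p['pixels'])[150:250,230:330]; b=np.array(d['pixels'])[220:320,310:410]
save({'pixels':np.hstack([cv2.resize(x,(400,400),interpolation=2) for x in (a,b)])},'c4')
```

```text
[ 0.05343096 -0.10941196  0.12402973] [ 0.47220342 -0.13499681  0.0754601 ] [-4.34605708e-01  4.47767348e-01  1.80306173e+00 -9.54957766e-05
  8.90562068e-01  1.09448691e+00]
```

View pics/c4.png

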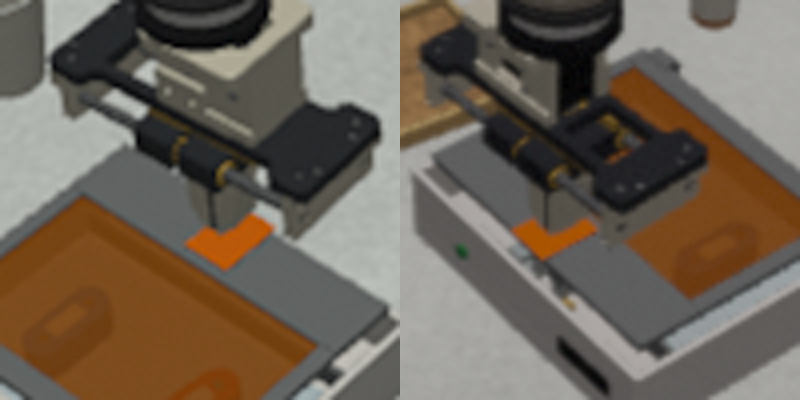

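The finger is now just over the pad (left crop tip (218,230), pad centre (230,240)) with zero force, so it is still in the air. I continue.

{"api": "carry_out", "payload": {"commands": [[[0,0,0.001],0,0],[[0,0,0.001],0,0],[[0,0,0.0005],0,0],[[0,0,0],0,0]]}}

```text
time: 9.43
tool_pos: [0.4721, -0.1349, 0.0728]
tool_rot: [3.142, 0.0, 0.042]
contact_force: [0.4, -0.5, -0.3]
opening: 0.0007
grip_force: 0.0
```

{"api": "carry_out", "payload": {"commands": [[[0,0,0.001],0,0],[[0,0,0.001],0,0],[[0,0,0.0005],0,0],[[0,0,0],0,0]]}}

```text
time: 9.93
tool_pos: [0.4722, -0.135, 0.0704]
tool_rot: [3.142, 0.0, 0.042]
contact_force: [0.0, -0.1, 0.7]
opening: 0.0006
grip_force: 0.0
```

{"api": "carry_out", "payload": {"commands": [[[0,0,0.001],0,0],[[0,0,0.001],0,0],[[0,0,0.0005],0,0],[[0,0,0],0,0]]}}

```text
time: 10.42
tool_pos: [0.4722, -0.135, 0.0679]
tool_rot: [3.142, -0.0, 0.042]
contact_force: [0.1, -0.6, 0.1]
opening: 0.0002
grip_force: 0.0
```

{"api": "carry_out", "payload": {"commands": [[[0,0,0.001],0,0],[[0,0,0.001],0,0],[[0,0,0.0005],0,0],[[0,0,0],0,0]]}}

```text
time: 10.92
tool_pos: [0.4721, -0.135, 0.0654]
tool_rot: [3.141, 0.0, 0.042]
contact_force: [-0.9, -0.2, 2.5]
opening: 0.0002
grip_force: 1.2
```

{"api": "carry_out", "payload": {"commands": [[[0,0,0.001],0,0],[[0,0,0.0005],0,0],[[0,0,0],0,0]]}}

```text
time: 11.3
tool_pos: [0.4721, -0.135, 0.0638]
tool_rot: [3.142, 0.0, 0.042]
contact_force: [-1.7, 0.4, 2.0]
opening: 0.0009
grip_force: 1.2
```

{"api": "carry_out", "payload": {"commands": [[[0,0,0.001],0,0],[[0,0,0.001],0,0],[[0,0,0],0,0]]}}

```text
time: 11.68
tool_pos: [0.4721, -0.135, 0.0618]
tool_rot: [3.142, 0.0, 0.042]
contact_force: [-1.5, 0.8, 1.6]
opening: 0.0005
grip_force: 1.2
```

{"api": "carry_out", "payload": {"commands": [[[0,0,0.001],0,0],[[0,0,0.001],0,0],[[0,0,0],0,0]]}}

```text
time: 12.05
tool_pos: [0.4721, -0.135, 0.0604]
tool_rot: [3.141, -0.0, 0.042]
contact_force: [-3.2, -0.1, 7.1]
opening: 0.0007
grip_force: 4.1
```

{"api": "carry_out", "payload": {"commands": [[[0,0,0.0005],0,0],[[0,0,0.0004],0,0],[[0,0,0],0,0]]}}

```text
time: 12.42
tool_pos: [0.4722, -0.135, 0.0597]
tool_rot: [3.141, -0.0, 0.042]
contact_force: [-3.6, -0.3, 10.2]
opening: 0.0006
grip_force: 4.6
```

{"api": "carry_out", "payload": {"commands": [[[0,0,0.0005],0,0],[[0,0,0],0,0]]}}

```text
time: 12.68
tool_pos: [0.4722, -0.1351, 0.0593]
tool_rot: [3.141, -0.0, 0.042]
contact_force: [-4.6, 0.3, 12.4]
opening: 0.0007
grip_force: 5.9
```

{"api": "carry_out", "payload": {"commands": [[[0,0,-0.05],0,0],[[0,0,-0.06],0,0],[[0,0,-0.06],0,0],[[-0.03,0,-0.05],0,0],[[-0.04,0,-0.03],0,0.5],[[0,0,0],0,0.5],[[0,0,0],0,0.5],[[0,0,0],0,0.5]]}}

```text
time: 13.68
tool_pos: [0.4025, -0.1377, 0.3072]
tool_rot: [-3.14, 0.002, 0.042]
contact_force: [-0.0, -0.4, -0.1]
opening: 0.0362
grip_force: 0.0
```

Run:
```python
from h import *
p=robot.read_camera('scene'); save(p,'s5')
s=robot.observe(); print(s['time'],s['tool_pos'],s['contact_force'],s['opening'])
for d in robot.tip_of(p,'press_pad')[:2]: print(d)
```

```text
13.725 [ 0.40251297 -0.13766112  0.30723579] [-0.07217465  0.58584097  1.02976417] 0.03970888496506667
{'at': [274.9, 193.8], 'p': 0.83}
```

The pad has moved from (286,209) to (275,194), so the lid is rising. I wait for it.

{"api": "carry_out", "payload": {"commands": [[[0,0,0],0,0.55],[[0,0,0],0,0.55],[[0,0,0],0,0.55],[[0,0,0],0,0.55],[[0,0,0],0,0.55],[[0,0,0],0,0.55],[[0,0,0],0,0.55],[[0,0,0],0,0.55],[[0,0,0],0,0.55],[[0,0,0],0,0.55],[[0,0,0],0,0.55],[[0,0,0],0,0.55],[[0,0,0],0,0.55],[[0,0,0],0,0.55],[[0,0,0],0,0.55],[[0,0,0],0,0.55],[[0,0,0],0,0.55],[[0,0,0],0,0.55],[[0,0,0],0,0.55],[[0,0,0],0,0.55]]}}

```text
time: 16.27
tool_pos: [0.4022, -0.1379, 0.3085]
tool_rot: [3.141, -0.0, 0.042]
contact_force: [0.4, -0.1, -0.5]
opening: 0.0503
grip_force: 0.0
```

{"api": "carry_out", "payload": {"commands": [[[0,0,0],0,0.55],[[0,0,0],0,0.55],[[0,0,0],0,0.55],[[0,0,0],0,0.55],[[0,0,0],0,0.55],[[0,0,0],0,0.55],[[0,0,0],0,0.55],[[0,0,0],0,0.55]]}}

```text
time: 17.27
tool_pos: [0.4022, -0.1379, 0.3085]
tool_rot: [3.141, -0.0, 0.042]
contact_force: [0.3, -0.2, -0.5]
opening: 0.0505
grip_force: 0.0
```

Run:
```python
from h import *
s=robot.observe(); print(s['time'],s['tool_pos'],s['tool_rot'],s['opening'])
w=robot.read_camera('wrist')
for n,z in dict(red_pull=.022,blue_pull=.022,tray=0,curing_box=0).items():
    for d in robot.tip_of(w,n)[:2]: print(n,round(d['p'],2),np.round(d['at']),at_z(w,d['at'],z,s).round(4))
hsv=cv2.cvtColor(np.array(w['pixels']),cv2.COLOR_RGB2HSV)
m=(((hsv[...,0]<8)|(hsv[...,0]>172))&(hsv[...,1]>140)&(hsv[...,2]>70)).astype('uint8')
n,l,st,c=cv2.connectedComponentsWithStats(m)
for i in range(1,n):
    if st[i,4]>150:
        pts=np.argwhere(l==i)[:,::-1].astype(np.float32)
        (cx,cy),wh,_=cv2.minAreaRect(pts); box=cv2.boxPoints(cv2.minAreaRect(pts))
        print(st[i],at_z(w,(cx,cy),.04,s).round(4),[at_z(w,b,.046,s)[:2].round(4) for b in box])
p=robot.read_camera('scene'); a=np.array(p['pixels'])[130:430,140:440]
q=np.hstack([cv2.resize(np.array(w['pixels']),(500,375)),cv2.resize(a,(300,300))[:300,:][[*range(300)]+[299]*75]])
save({'pixels':q},'c6'); save(w,'w6')
for X in (.0,): print([proj(w,np.array([.57,-.08,.046]),s)])
```

```text
17.275 [ 0.40222956 -0.13787523  0.30851558] [ 3.14148191e+00 -4.65007783e-05  4.17932189e-02] 0.050519628415492165
red_pull 0.7 [283.  65.] [ 0.5653 -0.0773  0.022 ]
blue_pull 0.88 [368.  62.] [ 0.5721 -0.1801  0.022 ]
blue_pull 0.42 [324. 148.] [ 0.4704 -0.1299  0.022 ]
tray 0.87 [125.  86.] [ 0.5371  0.1275 -0.    ]
tray 0.86 [ 97. 232.] [0.3424 0.1873 0.    ]
curing_box 0.89 [328.  89.] [ 0.5442 -0.1328  0.    ]
[269  28  27  62 924] [ 0.5676 -0.0787  0.04  ] [array([ 0.5348, -0.0619]), array([ 0.5982, -0.0695]), array([ 0.5966, -0.0964]), array([ 0.5331, -0.0899])]
[[np.float64(282.7199031579011), np.float64(55.18039523269695)]]
```

View pics/c6.png

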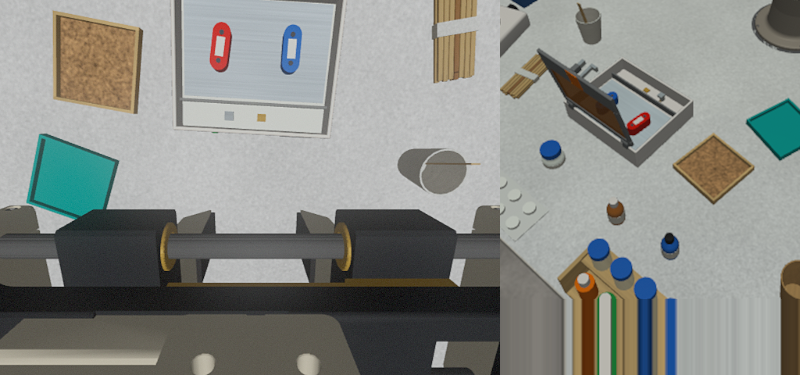

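Lid is fully open, standing up at (585,95) in the composite; the red pull at (220,47), blue at (290,48), wooden tray at (97,62). I turn the tool half round so that the camera mount side faces away from the lid, then move over the red pull.

{"api": "carry_out", "payload": {"commands": [[[0,0,0],-0.1866,0.6],[[0,0,0],-0.1866,0.6],[[0,0,0],-0.1866,0.6],[[0,0,0],-0.1866,0.6],[[0,0,0],-0.1866,0.6],[[0,0,0],-0.1866,0.6],[[0,0,0],-0.1866,0.6],[[0,0,0],-0.1866,0.6],[[0,0,0],-0.1866,0.6],[[0,0,0],-0.1866,0.6],[[0,0,0],-0.1866,0.6],[[0,0,0],-0.1866,0.6],[[0,0,0],-0.1866,0.6],[[0,0,0],-0.1866,0.6],[[0,0,0],-0.1866,0.6],[[0,0,0],-0.1866,0.6],[[0,0,0],0,0.6]]}}

```text
time: 19.7
tool_pos: [0.4022, -0.1379, 0.3085]
tool_rot: [-3.142, -0.0, 3.026]
contact_force: [0.2, 0.2, 0.5]
opening: 0.0552
grip_force: 0.0
```

{"api": "carry_out", "payload": {"commands": [[[-0.039,0.0195,0],0,0.6],[[-0.039,0.0195,0],0,0.6],[[-0.039,0.0195,0],0,0.6],[[-0.038,0.0195,0],0,0.6],[[0,0,0.05],0,0.6],[[0,0,0.05],0,0.6],[[0,0,0],0,0.6],[[0,0,0],0,0.6]]}}

```text
time: 20.7
tool_pos: [0.5661, -0.0784, 0.2106]
tool_rot: [-3.141, 0.003, 3.026]
contact_force: [0.6, 0.5, 0.3]
opening: 0.0552
grip_force: 0.0
```

```bash
cat > red.py <<'E'
from h import *
s=robot.observe(); print(s['time'],s['tool_pos'],s['tool_rot'],s['opening'])
w=robot.read_camera('wrist'); save(w,'w%d'%(s['time']*10))
for d in robot.tip_of(w,'red_pull')[:2]: print(d['p'],d['at'],at_z(w,d['at'],.022,s).round(4))
hsv=cv2.cvtColor(np.array(w['pixels']),cv2.COLOR_RGB2HSV)
m=(((hsv[...,0]<8)|(hsv[...,0]>172))&(hsv[...,1]>140)&(hsv[...,2]>70)).astype('uint8')
n,l,st,c=cv2.connectedComponentsWithStats(m)
for i in range(1,n):
    if st[i,4]>300:
        pts=np.argwhere(l==i)[:,::-1].astype(np.float32)
        b=np.array([at_z(w,q,.046,s)[:2] for q in cv2.boxPoints(cv2.minAreaRect(pts))])
        e=[b[1]-b[0],b[2]-b[1]]; e.sort(key=np.linalg.norm)
        print(st[i],b.mean(0).round(4),[np.linalg.norm(v).round(4) for v in e],'yaw',np.arctan(e[1][1]/e[1][0]))
E
python3 red.py
```

```text
20.7 [ 0.56613734 -0.07840448  0.21058972] [-3.14101861e+00  2.87985454e-03  3.02551653e+00] 0.05523783844383372
0.97 [326.4, 214.3] [ 0.5663 -0.0785  0.022 ]
[ 314  186   26   64 1019] [ 0.5658 -0.0783] [np.float64(0.024), np.float64(0.0629)] yaw -0.10744543251308562
```

{"api": "carry_out", "payload": {"commands": [[[0,0,0.05],0,0.6],[[0,0,0.05],0,0.6],[[0,0,0.04],0,0.6],[[0,0,0.02],0,0.6],[[0,0,0.01],0,0.6],[[0,0,0.005],0,0.6],[[0,0,0.005],0,0.6],[[0,0,0],0,0.6]]}}

```text
time: 21.8
tool_pos: [0.5654, -0.0781, 0.0289]
tool_rot: [-3.141, 0.001, 3.027]
contact_force: [0.5, 0.8, 0.6]
opening: 0.0555
grip_force: 0.0
```

{"api": "carry_out", "payload": {"commands": [[[0,0,0.004],0,0.6],[[0,0,0.003],0,0.6],[[0,0,0.003],0,0.6],[[0,0,0],0,0.6]]}}

```text
time: 22.3
tool_pos: [0.5649, -0.078, 0.0182]
tool_rot: [3.142, -0.001, 3.027]
contact_force: [0.0, 0.4, 1.1]
opening: 0.0553
grip_force: 0.0
```

Run:
```python
from h import *
s=robot.observe(); print(s['tool_pos'],s['contact_force'])
p=robot.read_camera('scene'); d=robot.read_camera('side')
c=[int(v) for v in proj(p,[.565,-.078,.05])]; e=[int(v) for v in proj(d,[.565,-.078,.05])]
f=lambda im,c: cv2.resize(np.array(im['pixels'])[c[1]-55:c[1]+45,c[0]-50:c[0]+50],(400,400),interpolation=2)
save({'pixels':np.hstack([f(p,c),f(d,e)])},'c7')
```

```text
[ 0.56490403 -0.07800205  0.01816952] [0.00908539 0.41166976 1.08520666]
```

View pics/c7.png

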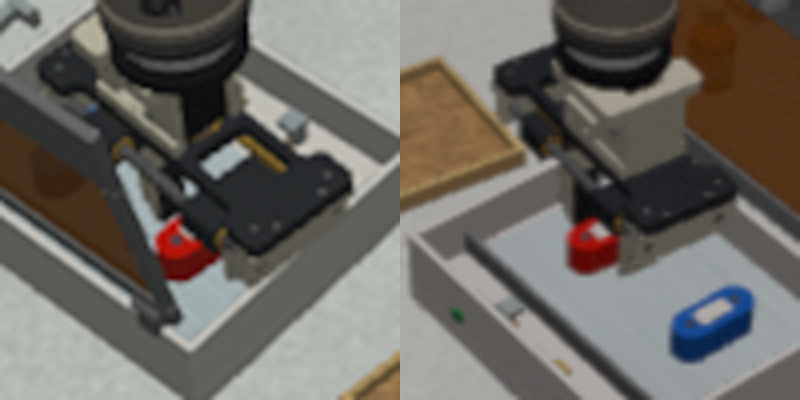

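The gripper straddles the red pull at (190,245) in the left crop, clear of the lid and the blue pull. I close on it.

{"api": "carry_out", "payload": {"commands": [[[0,0,0],0,0.1],[[0,0,0],0,0.1],[[0,0,0],0,0.1],[[0,0,0],0,0.1],[[0,0,0],0,0.1],[[0,0,0],0,0.1]], "newtons": 12}}

```text
time: 23.15
tool_pos: [0.5651, -0.0781, 0.0186]
tool_rot: [-3.141, 0.0, 3.027]
contact_force: [0.7, -0.2, 1.1]
opening: 0.0255
grip_force: 12.0
```

{"api": "carry_out", "payload": {"commands": [[[0,0,-0.005],0,0.1],[[0,0,-0.01],0,0.1],[[0,0,-0.02],0,0.1],[[0,0,-0.03],0,0.1],[[0,0,-0.035],0,0.1],[[0,0,-0.035],0,0.1],[[0,0,0],0,0.1],[[0,0,0],0,0.1]]}}

```text
time: 24.15
tool_pos: [0.5647, -0.0779, 0.1532]
tool_rot: [-3.142, -0.001, 3.027]
contact_force: [-0.3, 0.4, 0.3]
opening: 0.0256
grip_force: 12.0
```

Run:
```python
from h import *
s=robot.observe(); print(s['tool_pos'],s['opening'],s['grip_force'])
p=robot.read_camera('scene'); d=robot.read_camera('side'); 
for q in (p,d):
  for x in robot.tip_of(q,'red_pull')[:2]: print('red',x['p'],np.round(x['at']),'expect',np.round(proj(q,s['tool_pos']+[0,0,.0035])))
  for x in robot.tip_of(q,'tray')[:3]: print('tray',x['p'],np.round(x['at']),at_z(q,x['at'],0).round(4))
```

```text
[ 0.56465669 -0.07792528  0.15324067] 0.02562832984277372 12.0000059902668
red 0.78 [275. 215.] expect [275. 219.]
tray 0.86 [351. 300.] [0.5419 0.1179 0.    ]
tray 0.73 [424. 261.] [0.3426 0.1881 0.    ]
tray 0.63 [534. 273.] [0.2134 0.4074 0.    ]
red 0.71 [362. 228.] expect [363. 229.]
tray 0.69 [243. 253.] [0.3474 0.1994 0.    ]
tray 0.6 [311. 237.] [0.5439 0.1348 0.    ]
tray 0.56 [172. 235.] [0.2189 0.404  0.    ]
```

{"api": "carry_out", "payload": {"commands": [[[0.0095,0.04,0],0,0.1],[[0.0095,0.04,0],0,0.1],[[0.0095,0.04,0],0,0.1],[[0.0095,0.04,0],0,0.1],[[0.0095,0.039,0],0,0.1],[[0,0,0.04],0,0.1],[[0,0,0.04],0,0.1],[[0,0,0.03],0,0.1],[[0,0,0.02],0,0.1],[[0,0,0.01],0,0.1],[[0,0,0.005],0,0.1],[[0,0,0.003],0,0.1],[[0,0,0],0,0.1]]}}

```text
time: 26.08
tool_pos: [0.5409, 0.1251, 0.0059]
tool_rot: [3.142, 0.001, 3.027]
contact_force: [0.7, 1.0, 0.3]
opening: 0.0261
grip_force: 12.0
```

{"api": "carry_out", "payload": {"commands": [[[0,0,0.001],0,0.1],[[0,0,0.001],0,0.1],[[0,0,0.001],0,0.1],[[0,0,0],0,0.1]]}}

```text
time: 26.58
tool_pos: [0.5405, 0.125, 0.0024]
tool_rot: [-3.141, -0.0, 3.027]
contact_force: [-0.3, 0.8, -0.8]
opening: 0.0259
grip_force: 12.0
```

{"api": "carry_out", "payload": {"commands": [[[0,0,0.0005],0,0.1],[[0,0,0.0005],0,0.1],[[0,0,0],0,0.1]]}}

```text
time: 26.95
tool_pos: [0.5406, 0.1251, 0.0016]
tool_rot: [-3.141, 0.0, 3.027]
contact_force: [-0.9, 0.5, 0.5]
opening: 0.0259
grip_force: 12.0
```

{"api": "carry_out", "payload": {"commands": [[[0,0,0.0005],0,0.1],[[0,0,0],0,0.4],[[0,0,0],0,0.5],[[0,0,0],0,0.5],[[0,0,0],0,0.5],[[0,0,-0.01],0,0.5],[[0,0,-0.04],0,0.5],[[0,0,-0.05],0,0.5],[[0,0,-0.05],0,0.5],[[0,0,-0.03],0,0.5],[[0,0,0],0,0.5],[[0,0,0],0,0.5]]}}

```text
time: 28.45
tool_pos: [0.54, 0.125, 0.1805]
tool_rot: [-3.141, -0.001, 3.027]
contact_force: [-0.5, -0.3, -0.3]
opening: 0.0461
grip_force: 0.0
```

```bash
sed -i 's/\.022,s/.005,s/; s/\.046,s/.029,s/' red.py; python3 red.py
python3 - <<'E'
from h import *
s=robot.observe(); w=robot.read_camera('wrist'); p=robot.read_camera('scene')
for x in robot.tip_of(w,'tray')[:2]: print('tray',x['p'],at_z(w,x['at'],0,s).round(4))
for x in robot.tip_of(p,'red_pull')[:2]: print('red',x['p'],at_z(p,x['at'],.005).round(4))
print(s['contact_force'],s['opening'])
a=np.array(p['pixels'])[130:430,140:440]
save({'pixels':np.hstack([cv2.resize(np.array(w['pixels']),(400,300)),cv2.resize(a,(300,300))])},'c8')
E
```

```text
28.45 [0.53998596 0.1250153  0.18046621] [-3.14128089e+00 -1.06033332e-03  3.02744208e+00] 0.04614939637517617
0.69 [327.6, 219.0] [0.542 0.126 0.005]
[ 313  187   29   69 1220] [0.5399 0.1256] [np.float64(0.0258), np.float64(0.0655)] yaw -0.10421240919113783
tray 0.87 [0.5392 0.1189 0.    ]
red 0.61 [0.5413 0.1243 0.005 ]
[-0.21125867 -0.03985155 -0.14748203] 0.04579076429183619
```

View pics/c8.png

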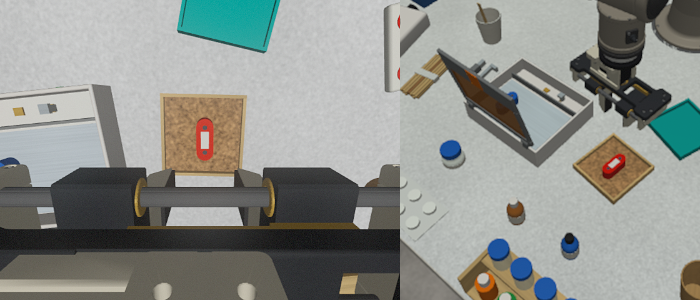

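The red pull lies flat in the middle of the wooden tray at (613,166). The lid is open, and the blue pull and the other things are where they were. I hand the job in.

```bash
python3 -c "
from cell import robot
print(robot.hand_in())"
```

```text
the job is handed in; nothing more can be done
None
```

The job is handed in, with no verdict returned: the latch was pressed free at about 13 N, the lid swung fully open untouched, and the red pull was set down flat and released in the middle of the wooden tray; the blue pull and the other things on the table looked undisturbed in the last picture.

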